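Clamp a plaster casting mould shut

ROBOT

A 6-joint arm with a two-finger parallel gripper is mounted at the origin on the work surface. World frame = base frame: x ahead of the robot, y to its left, z up, the work surface at z = 0. Lengths are in m, angles in rad, forces in N, time in s.
With the tool pointing down it reaches from about 0.35 to 0.975 m from the base axis. Payload 4.9 kg.
Tool frame: the origin (TCP) lies midway between the tips of the shut fingers; the grasp point (between the pads) lies 19 mm behind it; z points along the fingers, y is the line along which they close (so a half turn about z gives the same grasp; the last joint's range is limited). The gripper opens to 85 mm and grips with 20 to 120 N. Pads are 22 mm wide; open, the fingers measure 114 mm over their backs; the gripper's body (76 mm by 85 mm) begins 54 mm behind the grasp point. The pads swing forward as they close: fully open they stand 13 mm farther back than shut.
Start: joints at [-1.427, 0.053, 1.613, -0, 1.476, -0.119], TCP at [0.162, -0.604, 0.231] pointing down, gripper open.
Joint ranges: [-3.01, 3.01], [-1.01, 2.22], [0.06, 2.58], [-1.02, 4.17], [0.09, 2.62], [-3.14, 3.14]. Speed limits (rad/s): [2.57, 2.57, 3.14, 3.14, 3.14, 3.14].

INTERFACE

Orientations are given as a unit quaternion [w, x, y, z].
In Python, from plant import * gives the robot as it stands.
- The arm moves only by the tool jog_arm, never from a script. Its argument "targets" is a list of rows, each a list of 3 entries, a list of its own where there are three numbers: the shift along the tool's x, y, z in units of 25 mm (1.0 is 25 mm), then the turn, a rotation vector about the tool's x, y, z in units of 8 degrees (1.0 is 8 degrees), then the opening in per cent of the stroke, from 0 (shut) to 100 (fully open). A call has 1 to 8 rows; each row is the pose to reach, as a shift and turn from the pose commanded when the call began, along the tool's axes at that moment; what a row does not reach only later rows make up. A row lasts 1/8 s, in which the tool goes at most 62.5 mm and 10.7 degrees, less where a joint would pass 70% of its speed; a pose out of reach is approached as far as the arm can. A call with a gripper value outside its range is refused whole. The fingers move at their own pace and stop on an object; the grip force is fixed at half the most. Time passes only in rows, so rows that repeat a pose let the fingers close. It gives the time, the measured TCP pose, the force, the opening and the grip force at its end, in the units of the state.
- state(): the state, without advancing time (a new reading comes with each control period).
- grab_frame(name): name is "scene" or "top" or "wrist"; returns (picture, depth): 384x512x3 uint8, red, green, blue; 384x512 float32, m along the optical axis (not along the pixel's ray), 0 where there is no reading.
- camera_params(name): a dict with "fovy" (degrees; the focal length in pixels is half the picture's height over the tangent of half this angle, whatever the lens; pixels are square), "cx", "cy" (the principal point, pixels), "rvec" (rotation vector, rad) and "tvec" (3), from world to camera coordinates, as OpenCV has them; the wrist camera has in their place "hand_eye" (4x4, takes a point from camera to tool coordinates, whose origin is the TCP and whose axes are the flange's). Camera axes: x right, y down, z forward; pixel columns grow to the right and rows downward; lengths in m; the calibration is good to about 2 mm. A picture is of the moment at which its call begins: read the wrist's pose just before it. camera_params takes no time and is no camera call.
- job_done(): hands the job in; it is judged then, once.
The state is a dict: "time": time; "joint_pos": joint angles; "joint_vel": joint speeds; "joint_efforts": joint torques, N m; "tool_pos": TCP position; "tool_rot": TCP orientation; "contact_force": force on the tool from outside, world axes, zero at the start; "ft_torque": the same for the moment, N m; "gripper_width": opening from 0.0 (shut) to 1.0 (fully open); "grasp_force": force on a finger pad.
Only numpy, scipy, OpenCV 4.12 (cv2) and the standard library are available. Lean on these libraries where they do the work, as an engineer would, in place of code of your own. Each camera call takes 0.05 s, during which the arm holds its last target. There are 200 camera calls.

TASK

Close the quick clamp on the plaster mould without grasping anything: with the back of a finger push the blue strap round over the mould until it meets its stop, and only then push the red cam lever over and fully down, so that the rubber foot presses on the mould. Do not shift or lift the mould, leave the pots, jars and tools where they are, and finish clear of everything.

Things in the scene. Friction and masses are not known exactly. Their poses are not given: they have to be found in the camera images.
- clamp: Clamping fixture, fixed to the table: a wooden board 310 x 230 x 16 mm with four low corner angles in which the mould sits, and a dark steel pivot post. Origin on the table right below the mould's centre; z up; its +x axis runs from the mould's centre to the pivot post, +y is to the left when looking along +x. The board covers x -110..200, y -115..115 mm.
- pivot (a point): Pivot of the strap: point on the vertical post axis, half-way up the strap (126 mm above the table), at x = 150 mm in the clamp's frame. A short steel stop horn, up to 136 mm high, stands beside the post on its +y side.
- strap (a joint): Swing angle of the blue steel clamp strap about the vertical post, rad. 0 = strap against its stop, lying along the clamp's -x axis over the middle of the mould; grows as the strap swings away towards the clamp's -y side (so closing it means pushing towards +y); up to 1.6. It stays where it is left: friction 0.22 N m (about 3 N at strap_mid).
- strap_mid (a point): Centre of the strap bar, 75 mm from the pivot. The bar is 25 mm wide and 16 mm high (118 to 134 mm above the table), 155 mm long from the pivot; under it there are 22 mm of free air over the mould's top. At its free end it carries the cam lever between two steel cheeks (cheeks up to 160 mm high) and, below, the rubber foot.
- cam_axle (a point): Axle of the cam lever at the strap's free end, 150 mm from the pivot, 152 mm above the table. The axle is level and square to the strap.
- lever (a joint): Angle of the cam lever about its axle, rad. 0 = up (leaning 0.17 rad past vertical, away from the pivot); grows as the lever is pushed over towards the pivot and down; 1.5 = fully down against its end stop, lying 0.24 rad above level along the top of the strap. It stays where it is left: friction 0.28 N m (3 to 5 N at the paddle). The cam lowers the rubber foot onto the mould in the last part of the stroke.
- paddle (a point): Centre of the red paddle of the lever, 86 mm from the axle; paddle 32 mm wide (square to the strap), 36 mm long (along the lever, ending 104 mm from the axle), 12 mm thick. The steel bar between axle and paddle is 14 mm wide, 8 mm thick.
- foot: Rubber foot under the strap's free end, 34 mm across, 8 mm thick; origin at the centre of its underside, 6 mm above the mould's top while the lever is up. Moves only with the lever (4.8 mm per rad).
- mould: Two-part plaster casting mould, a pale block 130 x 160 x 80 mm (x, y, z), about 1.5 kg, loose in the corner angles on the board, 3 mm play; top face 96 mm above the table. Origin at the centre of its underside, 16 mm above the table.
- mug: Bystander: terracotta-coloured mug, 80 mm across, 85 mm tall, handle at its +y side; origin at the centre of its underside.
- glaze_jar: Bystander: glaze jar with blue cap, 60 mm across, 80 mm tall; origin at the centre of its underside.
- spatula: Bystander: spatula lying flat on the table; origin at the underside of its middle.
- bowl: Bystander: blue bowl, 130 mm across, 60 mm tall; origin at the centre of its underside.
- red_jar: Bystander: glaze jar with red cap, 60 mm across, 90 mm tall; origin at the centre of its underside.
- beaker: Bystander: white ceramic beaker, 72 mm across, 95 mm tall; origin at the centre of its underside.
- bat: Bystander: round wooden throwing board, 160 mm across, 18 mm thick; origin at the centre of its underside.
Things that resemble listed ones, but are neither listed nor needed, are in the scene too. What is shaped like the mould but pink or turquoise is not meant.

How it is judged:
By the outcome, as a careful person would: the job done as asked, in the order asked, and still so for the second after the job is handed in, with the robot touching nothing.
It also fails if it takes over 48 s, if anything falls off the work surface, if the arm or the gripper's body presses on something with over 40 N, if the wrist force passes 120 N, or if a joint passes its speed limit or range.

## Working session

There is one attempt and no reset: what is moved stays moved. The work goes in short steps, Python scripts to look and compute and a tool call to move; the robot and the scene stay as the last step left them, time stands still between calls to the robot, and variables do not carry over. Pictures are saved under pics/ and viewed, at most 10 in all, crops included, and the job is handed in when it is done.

Besides the shell and the picture viewer there is one more tool, called after "Emit:" in YAML: its name, and indented under it one key for each argument. jog_arm: Moves the arm, as the interface text tells. Its arguments: {"type":"object","properties":{"targets":{"type":"array"}},"required":["targets"]}

```bash
mkdir -p pics; python3 - <<'E'
from plant import *
import cv2,numpy as np
s=state();print(s)
for n in("scene","top"):
    im,d=grab_frame(n);cv2.imwrite(f"pics/{n}0.png",im[:,:,::-1]);np.save(f"pics/{n}0.npy",d)
    print(n,camera_params(n))
E
```

```text
{'time': 0.0, 'joint_pos': array([-1.42701907e+00,  5.33697202e-02,  1.61427861e+00, -2.26962840e-05,
        1.47597998e+00, -1.18996708e-01]), 'joint_vel': array([-6.07638060e-04,  3.83968249e-04, -4.45069385e-05, -1.36841118e-03,
        3.57597125e-04,  3.68789513e-04]), 'joint_efforts': array([ 9.73575737e-06, -3.93680978e+01, -3.70175207e+01, -5.16962098e-05,
        6.98417585e-03,  1.54256179e-05]), 'tool_pos': array([ 0.16225816, -0.602937  ,  0.23006423]), 'tool_rot': array([-1.01761035e-03,  9.91380484e-01,  1.31010307e-01, -2.39060564e-05]), 'contact_force': array([-0.36270981,  0.29158194, -1.04006733]), 'ft_torque': array([0.03060771, 0.01239818, 0.00191734]), 'grasp_force': 0.0, 'gripper_width': 0.9993331792930393}
scene {'fovy': 46.55486003656127, 'cx': 261.4459543042261, 'cy': 198.80533028195617, 'rvec': array([ 1.52585366,  2.04647716, -0.82870703]), 'tvec': array([ 0.14320401, -0.2320699 ,  2.04628502])}
top {'fovy': 51.163008183613165, 'cx': 250.89950464770004, 'cy': 185.95541570626426, 'rvec': array([ 2.18136599, -2.18262436,  0.07708384]), 'tvec': array([0.002894  , 0.52460012, 1.46926217])}
```

View pics/scene0.png

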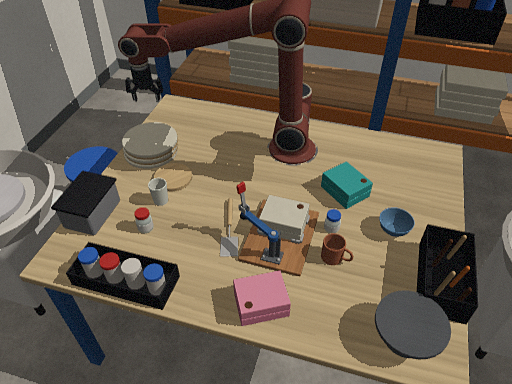

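View pics/top0.png

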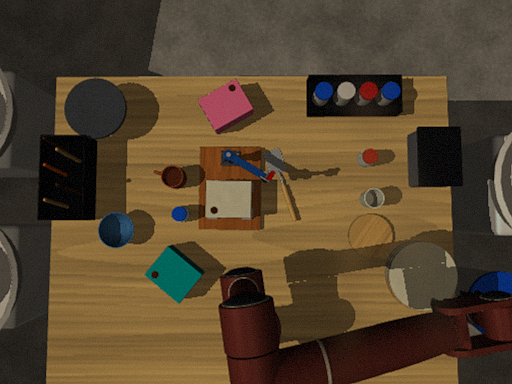

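The candidates in the top view:
- **Mould:** the white block at (229,199). The pink (226,106) and turquoise (175,273) blocks are decoys.
- **Strap:** blue, from (229,157) to (265,178). Other blue things are the bowl (116,230) and the caps at (180,214), (323,92) and (390,92).
- **Lever:** the red paddle at (270,175). Other red things are the red jar cap (370,156) and a cap in the tray (369,92).

I choose the white mould, with its strap and lever on the brown board. Next I measure it and check it in a close crop.

```bash
cat > h.py <<'E'
from plant import *
import cv2,numpy as np
from scipy.spatial.transform import Rotation as R
def cam(n):
    c=camera_params(n);f=192/np.tan(np.radians(c["fovy"]/2))
    return f,c["cx"],c["cy"],R.from_rotvec(c["rvec"]).as_matrix(),c["tvec"]
def cloud(n,d):
    f,cx,cy,Rm,t=cam(n);v,u=np.mgrid[:384,:512]
    return (np.stack([(u-cx)/f*d,(v-cy)/f*d,d],-1)-t)@Rm
def ray(n,u,v,z):
    f,cx,cy,Rm,t=cam(n);o=-Rm.T@t;r=Rm.T@np.array([(u-cx)/f,(v-cy)/f,1]);return o+r*(z-o[2])/r[2]
E
cat > meas.py <<'E'
from h import *
im=cv2.imread("pics/top0.png");hsv=cv2.cvtColor(im,cv2.COLOR_BGR2HSV);d=np.load("pics/top0.npy");P=cloud("top",d)
roi=np.zeros((384,512),bool);roi[135:240,190:300]=1
z=P[...,2];print("table z",np.median(P[140:230,300:340,2]))
m=roi&(abs(z-.096)<.012)&(hsv[...,1]<90)&(hsv[...,2]>110)
p=P[m];r=cv2.minAreaRect(p[:,:2].astype(np.float32)*1000);print("mould",m.sum(),r,np.median(p[:,2]))
b=roi&(abs(z-.016)<.01)&(hsv[...,1]>120)&(hsv[...,0]<15)
p=P[b];print("board",b.sum(),cv2.minAreaRect(p[:,:2].astype(np.float32)*1000))
s=roi&(hsv[...,0]>100)&(hsv[...,0]<125)&(hsv[...,1]>130)&(z>.1)
p=P[s];print("strap",len(p),cv2.minAreaRect(p[:,:2].astype(np.float32)*1000),np.percentile(p[:,2],[5,50,95]))
q=roi&((hsv[...,0]<8)|(hsv[...,0]>172))&(hsv[...,1]>150)&(z>.15)
p=P[q];print("paddle",len(p),p.mean(0) if len(p) else 0,p.min(0),p.max(0))
c=im[135:240,190:300];cv2.imwrite("pics/crop0.png",cv2.resize(c,None,fx=5,fy=5,interpolation=cv2.INTER_CUBIC))
E
python3 meas.py
```

```text
table z 0.00031991146475885687
mould 1564 ((476.808837890625, 83.10969543457031), (155.29977416992188, 126.67552947998047), 89.96798706054688) 0.09663198591123331
board 2551 ((519.4141845703125, 32.59526062011719), (374.8930969238281, 307.25811767578125), 88.74393463134766)
strap 302 ((544.7921142578125, 5.804374694824219), (242.08511352539062, 98.29879760742188), 25.75333023071289) [0.12873068 0.13482857 0.13991439]
paddle 41 [ 0.53825637 -0.05707547  0.28409709] [ 0.41441699 -0.07035361  0.23378272] [ 0.55456268 -0.00252077  1.50406023]
```

View pics/crop0.png

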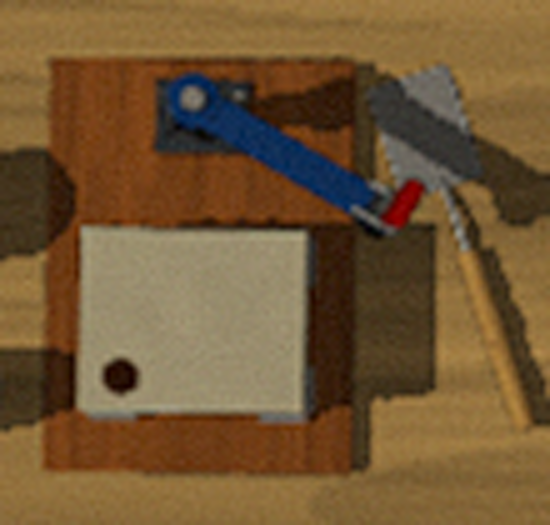

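The crop confirms it: post at crop pixel (192,98), strap end with cheeks at (375,210), paddle at (403,205), and the white mould below them.

```bash
python3 - <<'E'
from h import *
g=lambda a,b:(190+(a+.5)/5-.5,135+(b+.5)/5-.5)
pv=ray("top",*g(192,98),.140);e=ray("top",*g(375,208),.155)
print("pivot",pv,"end",e,"len",np.hypot(*(e-pv)[:2]),"ang",np.degrees(np.arctan2(*(e-pv)[1::-1])))
print("paddle",ray("top",*g(408,198),.237))
for n,c in dict(tl=(52,60),tr=(355,62),bl=(46,468),br=(350,470)).items(): print(n,ray("top",*g(*c),.016))
for n,c in dict(tl=(82,228),tr=(309,232),bl=(78,412),br=(306,412)).items(): print(n,ray("top",*g(*c),.096))
print("mug top",ray("top",174,177,.085),"jar",ray("top",180,214,.08),"hand",state()["tool_pos"])
E
```

```text
pivot [0.62497179 0.08070287 0.14      ] end [ 0.54755918 -0.0441795   0.155     ] len 0.14692963733196623 ang -121.79412185699836
paddle [ 0.54582733 -0.06261417  0.237     ]
tl [0.67295881 0.19338297 0.016     ]
tr [ 0.6712059  -0.03381189  0.016     ]
bl [0.36854304 0.19509259 0.016     ]
br [ 0.36699758 -0.02944034  0.016     ]
tl [0.53937876 0.16061699 0.096     ]
tr [0.53642803 0.00055641 0.096     ]
bl [0.41002403 0.1624052  0.096     ]
br [0.40995428 0.00272495 0.096     ]
mug top [0.55186455 0.27582565 0.085     ] jar [0.4206143  0.25371504 0.08      ] hand [ 0.16226332 -0.60297178  0.2301591 ]
```

```bash
cat >> h.py <<'E'
PV=np.array([.625,.081]);YAW=np.radians(-.5)
def pose(p,yy):  # tool down, tool y at world angle yy (deg)
    a=np.radians(yy);y=np.array([np.cos(a),np.sin(a),0]);z=np.array([0,0,-1.]);return np.array(p),R.from_matrix(np.c_[np.cross(y,z),y,z])
def rows(targets):
    s=state();q=s["tool_rot"];R0=R.from_quat(q[[1,2,3,0]]);p0=s["tool_pos"]
    print("at",p0.round(4),"F",s["contact_force"].round(1),"t",s["time"])
    for p,yy in targets:
        p,Rt=pose(p,yy);print((R0.inv().apply(p-p0)/.025).round(2).tolist(),(np.degrees((R0.inv()*Rt).as_rotvec())/8).round(2).tolist())
def strap_pt(th,r,off): # th swing deg; off = outward offset from strap centreline
    a=np.pi+YAW+np.radians(th);u=np.array([np.cos(a),np.sin(a)]);n=np.array([-u[1],u[0]]) # n: opening direction
    return PV+r*u+off*n, (np.degrees(a)+90+180)%360-180
E
python3 - <<'E'
from h import *
p,yy=strap_pt(58.5,.08,.05);print(p,yy)
rows([((.66,-.13,.23),yy),((*p,.23),yy),((*p,.112),yy)])
E
```

```text
[ 0.62500886 -0.01333981] -32.0
at [ 0.1623 -0.603   0.2302] F [ 0.3 -0.2  0.5] t 0.1
[24.14, -13.1, 0.04] [-0.01, -0.01, -5.37]
[24.0, -17.97, 0.05] [-0.01, -0.01, -5.37]
[24.0, -17.96, 4.77] [-0.01, -0.01, -5.37]
```

Emit:
jog_arm:
  targets:
    - [[24.1, -13.1, 0], [0, 0, -5.4], 0]
    - [[24.1, -13.1, 0], [0, 0, -5.4], 0]
    - [[24.1, -13.1, 0], [0, 0, -5.4], 0]
    - [[24.1, -13.1, 0], [0, 0, -5.4], 0]
    - [[24.1, -13.1, 0], [0, 0, -5.4], 0]
    - [[24.1, -13.1, 0], [0, 0, -5.4], 0]
    - [[24.1, -13.1, 0], [0, 0, -5.4], 0]
    - [[24.1, -13.1, 0], [0, 0, -5.4], 0]

```text
time: 1.1
tool_pos: [0.5256, -0.257, 0.2309]
tool_rot: [-0.0, 0.874, 0.487, -0.0]
contact_force: [-0.7, -0.6, -0.4]
gripper_width: -0.002
grasp_force: 0.0
```

```bash
python3 - <<'E'
from h import *
p,yy=strap_pt(58.5,.08,.05)
rows([((.66,-.13,.23),yy),((*p,.23),yy),((*p,.112),yy)])
E
```

```text
at [ 0.5256 -0.257   0.2309] F [-0.7 -0.6 -0.4] t 1.1
[7.15, 1.9, 0.04] [-0.0, 0.0, 0.03]
[10.38, -1.75, 0.04] [-0.0, 0.0, 0.03]
[10.38, -1.74, 4.76] [-0.0, 0.0, 0.03]
```

Emit:
jog_arm:
  targets:
    - [[7.1, 1.9, 0], [0, 0, 0], 0]
    - [[7.1, 1.9, 0], [0, 0, 0], 0]
    - [[7.1, 1.9, 0], [0, 0, 0], 0]
    - [[7.1, 1.9, 0], [0, 0, 0], 0]
    - [[9.5, -1.2, 0], [0, 0, 0], 0]
    - [[9.5, -1.2, 0], [0, 0, 0], 0]
    - [[9.5, -1.2, 0], [0, 0, 0], 0]

```text
time: 1.98
tool_pos: [0.6227, -0.0397, 0.231]
tool_rot: [-0.0, 0.873, 0.488, -0.0]
contact_force: [-0.6, -0.7, 0.3]
gripper_width: -0.001
grasp_force: 0.0
```

```bash
python3 - <<'E'
from h import *
for n in("scene","top"):
    im,d=grab_frame(n);cv2.imwrite(f"pics/{n}1.png",im[:,:,::-1])
    a=im[150:280,180:350] if n=="scene" else im[120:240,190:330]
    cv2.imwrite(f"pics/{n}1c.png",cv2.resize(a[:,:,::-1],None,fx=4,fy=4,interpolation=cv2.INTER_CUBIC))
p,yy=strap_pt(58.5,.08,.05)
rows([((*p,.23),yy),((*p,.112),yy)])
E
```

```text
at [ 0.6236 -0.0418  0.2312] F [ 0.3  0.2 -0.9] t 2.075
[1.0, -0.55, 0.05] [0.0, 0.0, 0.03]
[1.0, -0.55, 4.77] [0.0, 0.0, 0.03]
```

View pics/scene1c.png

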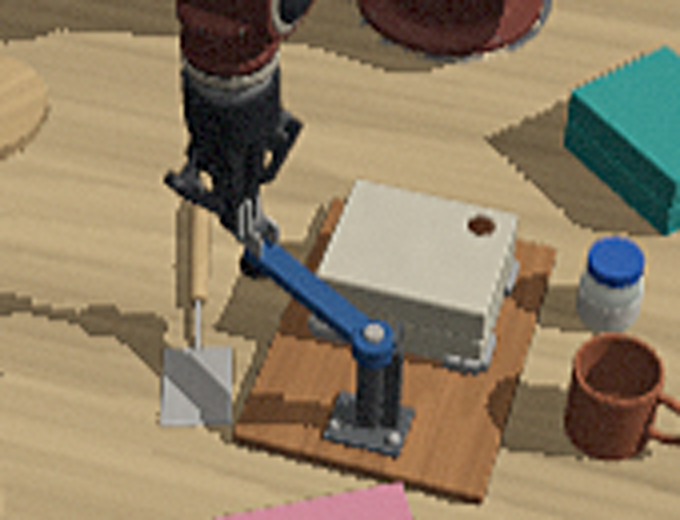

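The crop shows the shut fingers at (255,235) hanging above the strap's outer side. The knuckles at (175,185) and (290,130) are well above the tips, and the strap from (265,260) to (373,340) is untouched. I go down beside the strap.

Emit:
jog_arm:
  targets:
    - [[1.0, -0.5, 0], [0, 0, 0], 0]
    - [[1.0, -0.5, 0], [0, 0, 0], 0]
    - [[1.0, -0.5, 2.0], [0, 0, 0], 0]
    - [[1.0, -0.5, 4.0], [0, 0, 0], 0]
    - [[1.0, -0.5, 4.7], [0, 0, 0], 0]
    - [[1.0, -0.5, 4.7], [0, 0, 0], 0]

```text
time: 2.82
tool_pos: [0.6259, -0.0141, 0.1127]
tool_rot: [-0.001, 0.874, 0.486, -0.001]
contact_force: [0.6, -0.6, -0.1]
gripper_width: -0.001
grasp_force: 0.0
```

```bash
python3 - <<'E'
from h import *
rows([((*strap_pt(t,.08,.027)[0],.113),strap_pt(t,.08,.027)[1]) for t in (62,58,54,50,46,42,38,34,30)])
E
```

```text
at [ 0.6259 -0.0141  0.1127] F [ 0.6 -0.6 -0.1] t 2.825
[0.08, -0.77, -0.01] [-0.02, 0.01, -0.41]
[0.0, -1.0, -0.01] [-0.02, 0.01, 0.09]
[-0.06, -1.22, -0.01] [-0.01, 0.01, 0.59]
[-0.11, -1.45, -0.01] [-0.01, 0.01, 1.09]
[-0.15, -1.69, -0.01] [-0.01, 0.01, 1.59]
[-0.16, -1.92, -0.01] [-0.01, 0.01, 2.09]
[-0.16, -2.16, -0.01] [-0.01, 0.01, 2.59]
[-0.14, -2.39, -0.0] [-0.01, 0.01, 3.09]
[-0.11, -2.63, -0.0] [-0.01, 0.01, 3.59]
```

Emit:
jog_arm:
  targets:
    - [[0.0, -0.5, 0], [0, 0, 0], 0]
    - [[0.0, -0.8, 0], [0, 0, 0], 0]
    - [[0.0, -1.0, 0], [0, 0, 0.1], 0]
    - [[-0.05, -1.2, 0], [0, 0, 0.6], 0]
    - [[-0.1, -1.45, 0], [0, 0, 1.1], 0]
    - [[-0.15, -1.7, 0], [0, 0, 1.6], 0]
    - [[-0.15, -1.9, 0], [0, 0, 2.1], 0]
    - [[-0.15, -1.9, 0], [0, 0, 2.1], 0]

```text
time: 3.82
tool_pos: [0.5847, 0.0084, 0.1151]
tool_rot: [0.001, 0.935, 0.354, 0.001]
contact_force: [-0.6, -1.9, 1.4]
gripper_width: 0.001
grasp_force: 0.9
```

```bash
python3 - <<'E'
from h import *
rows([((*strap_pt(t,.08,.027)[0],.113),strap_pt(t,.08,.027)[1]) for t in (40,36,32,28,24,20,16,12,8)])
im,d=grab_frame("scene")
a=im[150:280,180:350]
cv2.imwrite("pics/scene2c.png",cv2.resize(a[:,:,::-1],None,fx=4,fy=4,interpolation=cv2.INTER_CUBIC))
E
```

```text
at [0.5847 0.0084 0.1151] F [-0.6 -1.9  1.4] t 3.825
[-0.11, -0.14, 0.08] [0.02, -0.01, 0.25]
[-0.16, -0.37, 0.08] [0.02, -0.01, 0.75]
[-0.21, -0.6, 0.08] [0.02, -0.01, 1.25]
[-0.24, -0.83, 0.08] [0.01, -0.01, 1.75]
[-0.25, -1.07, 0.08] [0.01, -0.01, 2.25]
[-0.24, -1.3, 0.08] [0.01, -0.01, 2.75]
[-0.22, -1.54, 0.08] [0.01, -0.01, 3.25]
[-0.18, -1.77, 0.08] [0.01, -0.01, 3.75]
[-0.13, -2.0, 0.08] [0.01, -0.01, 4.25]
```

View pics/scene2c.png

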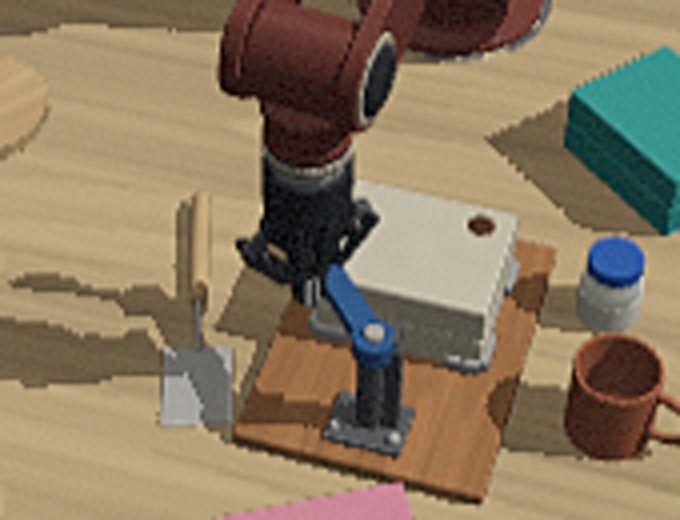

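The strap has swung to about 42°, with the fingers (310,285) against its outer side. The forces are small, and the mould and other things are in place. I keep pushing.

Emit:
jog_arm:
  targets:
    - [[-0.1, -0.15, 0.1], [0, 0, 0.25], 0]
    - [[-0.15, -0.4, 0.1], [0, 0, 0.75], 0]
    - [[-0.2, -0.6, 0.1], [0, 0, 1.25], 0]
    - [[-0.25, -0.85, 0.1], [0, 0, 1.75], 0]
    - [[-0.25, -1.05, 0.1], [0, 0, 2.25], 0]
    - [[-0.25, -1.3, 0.1], [0, 0, 2.75], 0]
    - [[-0.2, -1.55, 0.1], [0, 0, 3.25], 0]
    - [[-0.2, -1.55, 0.1], [0, 0, 3.25], 0]

```text
time: 4.88
tool_pos: [0.5541, 0.0348, 0.1109]
tool_rot: [-0.0, 0.991, 0.135, -0.001]
contact_force: [0.6, 0.6, 0.0]
gripper_width: 0.001
grasp_force: 0.1
```

```bash
python3 - <<'E'
from h import *
rows([((*strap_pt(t,.08,.027)[0],.113),strap_pt(t,.08,.027)[1]) for t in (16,12,8,4,2,0,-2,-4)])
E
```

```text
at [0.5541 0.0348 0.1109] F [0.6 0.6 0. ] t 4.875
[0.03, 0.06, -0.09] [-0.01, 0.01, -0.0]
[-0.04, -0.17, -0.09] [-0.01, 0.01, 0.5]
[-0.09, -0.4, -0.08] [-0.01, 0.01, 1.0]
[-0.13, -0.63, -0.08] [-0.01, 0.01, 1.5]
[-0.14, -0.75, -0.08] [-0.01, 0.01, 1.75]
[-0.15, -0.87, -0.08] [-0.01, 0.01, 2.0]
[-0.15, -0.98, -0.08] [-0.01, 0.01, 2.25]
[-0.15, -1.1, -0.08] [-0.01, 0.01, 2.5]
```

Emit:
jog_arm:
  targets:
    - [[0.0, -0.15, -0.1], [0, 0, 0.5], 0]
    - [[-0.05, -0.3, -0.1], [0, 0, 1.0], 0]
    - [[-0.1, -0.45, -0.1], [0, 0, 1.3], 0]
    - [[-0.15, -0.6, -0.1], [0, 0, 1.5], 0]
    - [[-0.15, -0.7, -0.1], [0, 0, 1.75], 0]
    - [[-0.15, -0.75, -0.1], [0, 0, 2.0], 0]
    - [[-0.15, -0.75, -0.1], [0, 0, 2.0], 0]

```text
time: 5.75
tool_pos: [0.5453, 0.0515, 0.1132]
tool_rot: [-0.0, 1.0, -0.005, -0.001]
contact_force: [-1.1, -2.4, -0.6]
gripper_width: 0.006
grasp_force: 1.1
```

```bash
python3 - <<'E'
from h import *
rows([((*strap_pt(t,.08,.027)[0],.113),strap_pt(t,.08,.027)[1]) for t in (4,2,0,-2,-4)])
for n in("scene","top"):
    im,d=grab_frame(n);cv2.imwrite(f"pics/{n}3.png",im[:,:,::-1]);np.save(f"pics/{n}3.npy",d)
a=im[135:240,190:300];b=cv2.imread("pics/scene3.png")[150:255,215:325]
cv2.imwrite("pics/both3.png",cv2.resize(np.hstack([a[:,:,::-1],b]),None,fx=3.6,fy=3.6,interpolation=cv2.INTER_CUBIC))
E
```

```text
at [0.5453 0.0515 0.1132] F [-1.1 -2.4 -0.6] t 5.75
[0.06, 0.09, 0.01] [-0.0, 0.02, -0.5]
[0.02, -0.02, 0.01] [-0.0, 0.02, -0.25]
[-0.02, -0.13, 0.01] [-0.0, 0.02, -0.0]
[-0.06, -0.24, 0.01] [-0.0, 0.02, 0.25]
[-0.09, -0.35, 0.01] [-0.0, 0.02, 0.5]
```

View pics/both3.png

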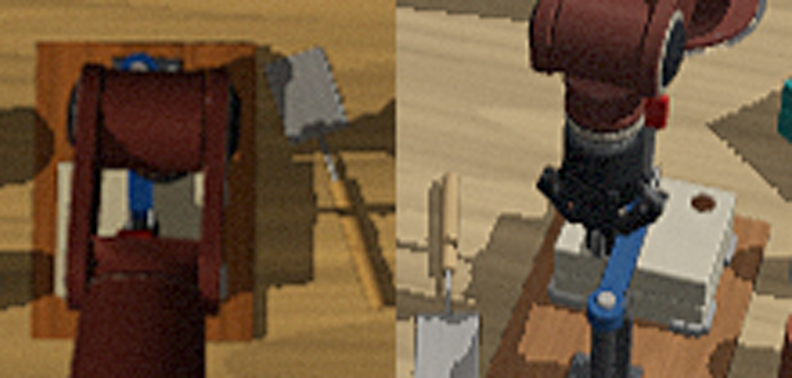

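The strap now lies almost along the clamp's axis, and the red paddle (657,112 in the right half) is upright. The force is still only friction, so I push on in small steps until the stop is felt.

Emit:
jog_arm:
  targets:
    - [[0, -0.1, 0], [0, 0, 0], 0]
    - [[0, -0.2, 0], [0, 0, 0], 0]
    - [[0, -0.2, 0], [0, 0, 0], 0]

```text
time: 6.22
tool_pos: [0.5455, 0.054, 0.1135]
tool_rot: [0.003, 1.0, -0.005, -0.001]
contact_force: [-3.7, -12.1, 0.3]
gripper_width: -0.004
grasp_force: 5.8
```

Emit:
jog_arm:
  targets:
    - [[0, -0.1, 0], [0, 0, 0], 0]
    - [[0, -0.1, 0], [0, 0, 0], 0]

```text
time: 6.48
tool_pos: [0.5455, 0.054, 0.1135]
tool_rot: [0.005, 1.0, -0.005, -0.001]
contact_force: [-5.1, -19.6, 0.1]
gripper_width: -0.003
grasp_force: 9.9
```

The force rose to 20 N with no motion, so the strap is on its stop. I back off and rise.

Emit:
jog_arm:
  targets:
    - [[0, 0.5, 0], [0, 0, 0], 0]
    - [[0, 2.0, 0], [0, 0, 0], 0]
    - [[0, 3.5, -1.0], [0, 0, 0], 0]
    - [[0, 4.0, -3.5], [0, 0, 0], 0]
    - [[0, 4.0, -6.0], [0, 0, 0], 0]
    - [[0, 4.0, -8.0], [0, 0, 0], 0]
    - [[0, 4.0, -8.0], [0, 0, 0], 0]

```text
time: 7.35
tool_pos: [0.5481, -0.0411, 0.3212]
tool_rot: [0.0, 1.0, -0.004, 0.007]
contact_force: [0.6, -0.1, -0.6]
gripper_width: -0.004
grasp_force: 0.0
```

```bash
python3 - <<'E'
from h import *
im,d=grab_frame("scene");P=cloud("scene",d);hsv=cv2.cvtColor(im,cv2.COLOR_RGB2HSV)
m=((hsv[...,0]<5)|(hsv[...,0]>173))&(hsv[...,1]>190)&(P[...,2]>.19)&(P[...,2]<.27)&(abs(P[...,0]-.475)<.06)&(abs(P[...,1]-.08)<.07)
p=P[m];print("paddle",len(p),p.mean(0),p.min(0),p.max(0))
cv2.imwrite("pics/s4.png",cv2.resize(im[140:270,210:330,::-1],None,fx=4,fy=4,interpolation=cv2.INTER_CUBIC))
rows([((.40,-.03,.32),0),((.405,.08,.32),0),((.405,.08,.215),0)])
E
```

```text
paddle 57 [0.46771566 0.07972757 0.24222027] [0.46091017 0.06500481 0.22256193] [0.47349118 0.09459198 0.25898643]
at [ 0.5468 -0.0408  0.3174] F [-0.3 -0.4 -1. ] t 7.4
[-5.87, -0.38, -0.15] [0.04, -0.04, -11.31]
[-5.71, -4.78, -0.15] [0.04, -0.04, -11.31]
[-5.74, -4.78, 4.05] [0.04, -0.04, -11.31]
```

View pics/s4.png

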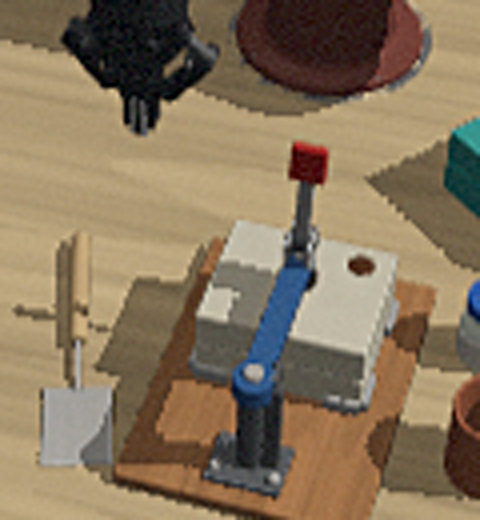

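The strap lies closed from (253,380) to (300,260). The lever is upright with its paddle at (308,162), centred at y ≈ 0.080. I go round to the robot side of the paddle, turning so that a finger's back faces +x.

Emit:
jog_arm:
  targets:
    - [[-5.9, -0.4, -0.1], [0, 0, -11.3], 0]
    - [[-5.9, -0.4, -0.1], [0, 0, -11.3], 0]
    - [[-5.9, -0.4, -0.1], [0, 0, -11.3], 0]
    - [[-5.9, -0.4, -0.1], [0, 0, -11.3], 0]
    - [[-5.9, -0.4, -0.1], [0, 0, -11.3], 0]
    - [[-5.9, -0.4, -0.1], [0, 0, -11.3], 0]
    - [[-5.9, -0.4, -0.1], [0, 0, -11.3], 0]
    - [[-5.9, -0.4, -0.1], [0, 0, -11.3], 0]

```text
time: 8.4
tool_pos: [0.3975, -0.0291, 0.3142]
tool_rot: [-0.002, 0.733, 0.681, -0.0]
contact_force: [-0.1, 0.7, -0.2]
gripper_width: -0.0
grasp_force: 0.0
```

```bash
python3 - <<'E'
from h import *
rows([((.40,-.03,.32),0),((.405,.08,.32),0),((.405,.08,.215),0)])
E
```

```text
at [ 0.3975 -0.0291  0.3142] F [-0.1  0.7 -0.2] t 8.4
[-0.03, 0.1, -0.23] [-0.02, -0.01, -0.53]
[4.38, -0.02, -0.22] [-0.02, -0.01, -0.53]
[4.37, -0.01, 3.98] [-0.02, -0.01, -0.53]
```

Emit:
jog_arm:
  targets:
    - [[2.2, 0, 0], [0, 0, -0.5], 0]
    - [[4.4, 0, 0], [0, 0, -0.5], 0]
    - [[4.4, 0, 0], [0, 0, -0.5], 0]
    - [[4.4, 0, 2.0], [0, 0, -0.5], 0]
    - [[4.4, 0, 4.0], [0, 0, -0.5], 0]
    - [[4.4, 0, 4.0], [0, 0, -0.5], 0]

```text
time: 9.15
tool_pos: [0.4032, 0.0794, 0.2104]
tool_rot: [-0.004, 0.711, 0.703, -0.004]
contact_force: [-0.1, -0.2, -0.2]
gripper_width: -0.002
grasp_force: 0.0
```

```bash
cat >> h.py <<'E'
AX=np.array([.475,.0805,.152])
def lever_pt(phi,s=.086,drop=0.):
    # lever joint angle phi; TCP so that the front bottom edge of the finger (14.5 mm ahead) touches the lever's back face at s from the axle
    a=phi-.17;al=np.array([np.sin(a),0,np.cos(a)]);n=np.array([-np.cos(a),0,np.sin(a)])
    return AX+s*al+.006*n-np.array([.0145,0,drop])
E
python3 - <<'E'
from h import *
for f in (0,.2,.4,.6,.8,1.,1.2,1.4,1.5):print(f,lever_pt(f).round(4))
rows([(lever_pt(f,.086,.02*max(0,1-f/.6)),0) for f in (0,.2,.4,.6,.8)])
E
```

```text
0 [0.44   0.0805 0.2357]
0.2 [0.4571 0.0805 0.2381]
0.4 [0.4743 0.0805 0.2371]
0.6 [0.4909 0.0805 0.2327]
0.8 [0.5063 0.0805 0.225 ]
1.0 [0.5199 0.0805 0.2145]
1.2 [0.5311 0.0805 0.2014]
1.4 [0.5395 0.0805 0.1864]
1.5 [0.5426 0.0805 0.1783]
at [0.4032 0.0794 0.2104] F [-0.1 -0.2 -0.2] t 9.15
[0.06, 1.47, -0.23] [-0.08, -0.0, -0.08]
[0.07, 2.15, -0.6] [-0.08, -0.0, -0.08]
[0.08, 2.83, -0.83] [-0.08, -0.0, -0.08]
[0.08, 3.5, -0.93] [-0.08, -0.0, -0.08]
[0.09, 4.12, -0.63] [-0.08, -0.0, -0.08]
```

Emit:
jog_arm:
  targets:
    - [[0.05, 0.8, -0.2], [0, 0, 0], 0]
    - [[0.05, 1.2, -0.2], [0, 0, 0], 0]
    - [[0.05, 1.5, -0.3], [0, 0, 0], 0]
    - [[0.05, 1.8, -0.45], [0, 0, 0], 0]
    - [[0.05, 2.15, -0.6], [0, 0, 0], 0]
    - [[0.05, 2.5, -0.7], [0, 0, 0], 0]
    - [[0.05, 2.8, -0.8], [0, 0, 0], 0]
    - [[0.05, 3.15, -0.85], [0, 0, 0], 0]

```text
time: 10.15
tool_pos: [0.486, 0.0804, 0.2378]
tool_rot: [0.0, 0.711, 0.703, 0.0]
contact_force: [-2.9, -0.2, -0.5]
gripper_width: -0.006
grasp_force: 1.3
```

```bash
python3 - <<'E'
from h import *
rows([(lever_pt(f,.086,0),0) for f in (.5,.6,.7,.8,.9,1,1.1,1.2,1.3)])
im,d=grab_frame("scene")
cv2.imwrite("pics/s5.png",cv2.resize(im[140:270,210:330,::-1],None,fx=4,fy=4,interpolation=cv2.INTER_CUBIC))
E
```

```text
at [0.486  0.0804 0.2378] F [-2.9 -0.2 -0.5] t 10.15
[0.0, -0.13, 0.1] [0.0, -0.0, -0.07]
[0.01, 0.2, 0.21] [0.0, -0.0, -0.07]
[0.01, 0.51, 0.34] [0.0, -0.0, -0.07]
[0.01, 0.81, 0.51] [0.0, -0.0, -0.07]
[0.02, 1.09, 0.71] [0.0, -0.0, -0.07]
[0.02, 1.36, 0.93] [0.0, -0.0, -0.07]
[0.02, 1.59, 1.18] [0.0, -0.0, -0.07]
[0.02, 1.8, 1.46] [0.0, -0.0, -0.07]
[0.02, 1.99, 1.75] [0.0, -0.0, -0.07]
```

View pics/s5.png

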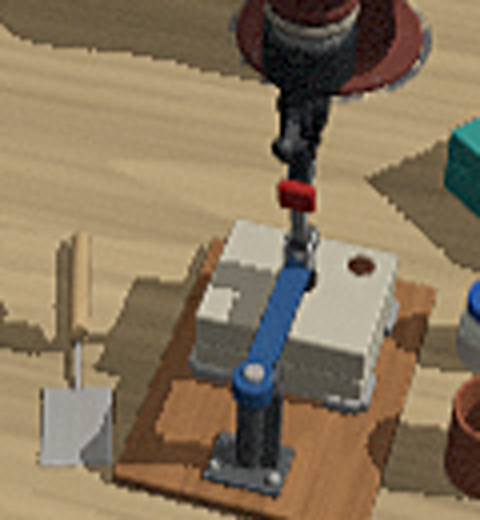

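The paddle (297,195) is tipping toward the pivot, with the finger behind it and the strap still closed. I follow the arc over and down.

Emit:
jog_arm:
  targets:
    - [[0, 0.2, 0.2], [0, 0, 0], 0]
    - [[0, 0.5, 0.35], [0, 0, 0], 0]
    - [[0, 0.8, 0.5], [0, 0, 0], 0]
    - [[0, 1.1, 0.7], [0, 0, 0], 0]
    - [[0, 1.35, 0.95], [0, 0, 0], 0]
    - [[0, 1.6, 1.2], [0, 0, 0], 0]
    - [[0, 1.8, 1.45], [0, 0, 0], 0]
    - [[0, 1.8, 1.45], [0, 0, 0], 0]

```text
time: 11.2
tool_pos: [0.5299, 0.0798, 0.1998]
tool_rot: [-0.001, 0.711, 0.703, -0.001]
contact_force: [-0.2, 0.1, 0.7]
gripper_width: -0.005
grasp_force: 0.0
```

```bash
python3 - <<'E'
from h import *
rows([(lever_pt(f,.088,0),0) for f in (1.2,1.3,1.4,1.5)])
E
```

```text
at [0.5299 0.0798 0.1998] F [-0.2  0.1  0.7] t 11.2
[0.03, 0.12, -0.11] [-0.02, 0.0, -0.08]
[0.03, 0.3, 0.19] [-0.02, 0.0, -0.08]
[0.03, 0.46, 0.51] [-0.02, 0.0, -0.08]
[0.03, 0.59, 0.84] [-0.02, 0.0, -0.08]
```

Emit:
jog_arm:
  targets:
    - [[0, 0.3, 0.2], [0, 0, 0], 0]
    - [[0, 0.5, 0.4], [0, 0, 0], 0]
    - [[0, 0.65, 0.6], [0, 0, 0], 0]
    - [[0, 0.75, 0.75], [0, 0, 0], 0]
    - [[0, 0.75, 0.75], [0, 0, 0], 0]

```text
time: 11.82
tool_pos: [0.5491, 0.0797, 0.1819]
tool_rot: [-0.0, 0.711, 0.703, -0.0]
contact_force: [-0.9, -0.4, 1.1]
gripper_width: 0.002
grasp_force: 0.5
```

Emit:
jog_arm:
  targets:
    - [[0, 0, 0.1], [0, 0, 0], 0]
    - [[0, 0, 0.2], [0, 0, 0], 0]
    - [[0, 0, 0.3], [0, 0, 0], 0]
    - [[0, 0, 0.3], [0, 0, 0], 0]

```text
time: 12.32
tool_pos: [0.5507, 0.0797, 0.1781]
tool_rot: [0.002, 0.711, 0.703, 0.002]
contact_force: [-5.6, 0.1, 11.0]
gripper_width: 0.0
grasp_force: 6.1
```

Emit:
jog_arm:
  targets:
    - [[0, 0, 0.15], [0, 0, 0], 0]
    - [[0, 0, 0.15], [0, 0, 0], 0]

```text
time: 12.58
tool_pos: [0.5511, 0.0797, 0.1777]
tool_rot: [0.002, 0.711, 0.703, 0.002]
contact_force: [-11.2, -0.3, 23.9]
gripper_width: -0.001
grasp_force: 12.8
```

Emit:
jog_arm:
  targets:
    - [[0, 0, 0.15], [0, 0, 0], 0]
    - [[0, 0, 0.15], [0, 0, 0], 0]

```text
time: 12.82
tool_pos: [0.5514, 0.0797, 0.1772]
tool_rot: [0.002, 0.711, 0.704, 0.002]
contact_force: [-18.0, -0.7, 36.9]
gripper_width: -0.003
grasp_force: 19.8
```

The end stop is felt: 37 N with almost no motion. I lift off straight up and retreat to the right.

Emit:
jog_arm:
  targets:
    - [[0, -0.1, -0.8], [0, 0, 0], 0]
    - [[0, -0.1, -3.0], [0, 0, 0], 0]
    - [[0, -0.1, -5.5], [0, 0, 0], 0]
    - [[-2.5, -0.1, -5.5], [0, 0, 0], 0]
    - [[-5, -0.1, -5.5], [0, 0, 0], 0]
    - [[-7.5, -1, -5.5], [0, 0, 0], 0]
    - [[-9, -2, -5.5], [0, 0, 0], 0]
    - [[-9, -2, -5.5], [0, 0, 0], 0]

```text
time: 13.82
tool_pos: [0.496, -0.1475, 0.3047]
tool_rot: [0.001, 0.713, 0.702, 0.0]
contact_force: [0.1, -0.2, 0.7]
gripper_width: -0.002
grasp_force: 0.0
```

```bash
python3 - <<'E'
from h import *
s=state();print(s["tool_pos"],s["contact_force"])
im,d=grab_frame("scene");P=cloud("scene",d);hsv=cv2.cvtColor(im,cv2.COLOR_RGB2HSV)
m=((hsv[...,0]<5)|(hsv[...,0]>173))&(hsv[...,1]>170)&(P[...,2]>.13)&(P[...,2]<.27)&(abs(P[...,0]-.53)<.09)&(abs(P[...,1]-.08)<.07)
p=P[m];print("paddle",len(p),p.mean(0),p.min(0),p.max(0),"expected centre",AX+.086*np.array([np.cos(.24),0,np.sin(.24)]))
t,dt=grab_frame("top")
ht=cv2.cvtColor(t,cv2.COLOR_RGB2HSV);Q=cloud("top",dt);z=Q[...,2]
k=np.zeros((384,512),bool);k[135:240,190:300]=1
k&=(abs(z-.096)<.012)&(ht[...,1]<90)&(ht[...,2]>110)
print("mould",k.sum(),cv2.minAreaRect(Q[k][:,:2].astype(np.float32)*1000),np.median(z[k]))
c=np.hstack([cv2.resize(im[140:270,210:330],(400,433)),cv2.resize(t[130:240,190:292],(400,433))])
cv2.imwrite("pics/s6.png",c[:,:,::-1])
E
```

```text
[ 0.49602318 -0.14747505  0.30474716] [ 0.07096499 -0.17192055  0.722661  ]
paddle 60 [0.56452546 0.07878499 0.18159837] [0.54405549 0.06426566 0.17407656] [0.57661963 0.09383566 0.18723103] expected centre [0.55853507 0.0805     0.17244243]
mould 1047 ((476.8773193359375, 83.35413360595703), (155.74264526367188, 126.80004119873047), 89.97521209716797) 0.09657338912800255
```

View pics/s6.png

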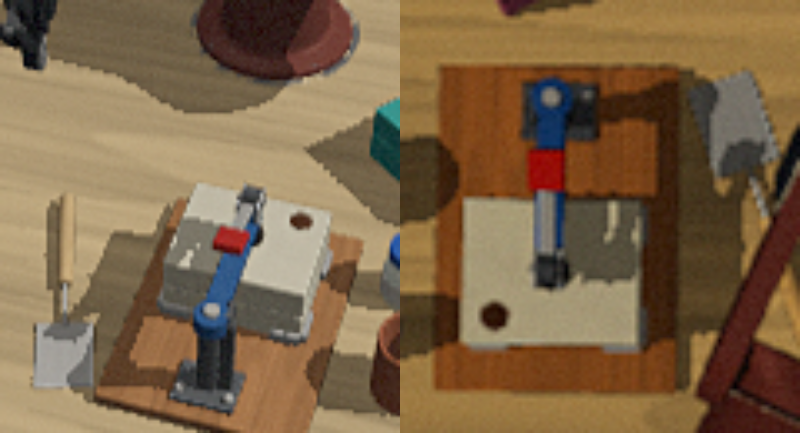

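The strap lies straight over the mould. The paddle is down, at (230,240) on the left and (547,170) on the right. The mould has not moved, the spatula, jar and mug in view are undisturbed, and the arm is clear.

```bash
python3 -c "
from plant import *
print(job_done())"
```

```text
the job is handed in; nothing more can be done
None
```

The clamp is closed and the job is handed in: the strap was pushed to its stop first, then the lever fully down, each until the force rose with almost no motion; the mould has not moved and the arm is clear of everything.

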